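Transfer a row of valve tappets, order kept from the yellow end

ROBOT

A 6-joint arm with a two-finger parallel gripper is mounted at the origin on the work surface. World frame = base frame: x ahead of the robot, y to its left, z up, the work surface at z = 0. Lengths are in m, angles in rad, forces in N, time in s.
With the tool pointing down it reaches from about 0.425 to 0.95 m from the base axis. Payload 3.5 kg.
Tool frame: the origin (TCP) lies at the very end of the fingers, on their centre line; the grasp point (between the pads) lies 19 mm behind it; z points along the fingers, y is the line along which they close (so a half turn about z gives the same grasp; the last joint's range is limited). The gripper opens to 85 mm and grips with 20 to 120 N. Pads are 22 mm wide; open, the fingers measure 114 mm over their backs; the gripper's body (76 mm by 85 mm) begins 54 mm behind the grasp point. The pads swing forward as they close: fully open they stand 13 mm farther back than shut.
Start: joints at [0.971, 0.286, 1.577, -0, 1.279, -0.15], TCP at [0.293, 0.608, 0.231] pointing down, gripper open.
Joint ranges: [-2.77, 2.77], [-0.9, 2.22], [0.21, 2.48], [-1.53, 4.67], [0.24, 2.81], [-2.84, 2.84]. Speed limits (rad/s): [2.79, 2.79, 3.14, 3.14, 3.14, 3.14].

INTERFACE

Orientations are given as a unit quaternion [x, y, z, w].
In Python, from plant import ctrl, optics, sign_off gives the robot as it stands.
- The arm moves only by the shell command python3 -m creep 'ROWS' [FORCE]. ROWS is JSON, a list of rows, each an object of numbers: "x", "y", "z": the shift along the tool's x, y, z in mm; "rx", "ry", "rz": the turn, a rotation vector about the tool's x, y, z in degrees; "grip": the opening, from 0 (shut) to 1 (fully open). In form: [{"x": .., "y": .., "z": .., "rx": .., "ry": .., "rz": .., "grip": ..}, ...]. A call has exactly 10 rows; each row shifts and turns the commanded pose from where the row before left it, along the tool's axes as they then stand; what a row does not reach is not made up. A row lasts 1/12 s, in which the tool goes at most 41.7 mm and 7.16 degrees, less where a joint would pass 70% of its speed; a pose out of reach is approached as far as the arm can. A call with a gripper value outside its range is refused whole. The fingers move at their own pace and stop on an object; FORCE is the grip in N (left out, the last holds). Time passes only in rows, so rows that do not move let the fingers close, or fill a call up. It gives the time, the measured TCP pose, the force, the opening and the grip force at its end, in the units of the state.
- ctrl.get_state(): the state, without advancing time (a new reading comes with each control period).
- optics.read_camera(name): name is "scene" or "top" or "wrist"; returns a dict with "color" (400x640x3 uint8, blue, green, red), "K" (3x3 intrinsics, pixels), "R" (3x3) and "t" (3): a world point X has camera coordinates R X + t. Camera axes: x right, y down, z forward; pixel columns grow to the right and rows downward; lengths in m; the calibration is good to about 2 mm. A picture is of the moment at which its call begins. There is no depth.
- sign_off(): hands the job in; it is judged then, once.
The state is a dict: "time": time; "qpos": joint angles; "dq": joint speeds; "joint_efforts": joint torques, N m; "eef_pos": TCP position; "tcp_rot": TCP orientation; "contact_force": force on the tool from outside, world axes, zero at the start; "wrist_torque": the same for the moment, N m; "opening": opening from 0.0 (shut) to 1.0 (fully open); "finger_force": force on a finger pad.
Only numpy, scipy, OpenCV 4.12 (cv2) and the standard library are available. Lean on these libraries where they do the work, as an engineer would, in place of code of your own. Each camera call takes 0.05 s, during which the arm holds its last target. There are 200 camera calls.

TASK

Move the four marked tappets from the plywood wash rack to the black build rack, keeping their order as counted from the yellow-painted end of each rack: the one next to the yellow end goes next to the yellow end, and so on. Stand each one upright in its own pocket, flat on the floor, and never let a tappet fall over.

Things in the scene. Friction and masses are not known exactly. Their poses are not given: they have to be found in the camera images.
- wash_rack: Plywood rack, fixed: row of four open pockets 54 x 54 mm, floors 5 mm and 6 mm walls 9 mm above the table; 22 x 66 x 12 mm yellow block at one end. Origin: row's middle, on the table; +y along the row to the yellow end; pocket centres x = 0, y = +0.09 (by the yellow), +0.03, -0.03, -0.09 m. Full at start; 30 mm apron on its -x side bears the tags. Yellow end to the robot's left (within 0.35 rad).
- build_rack: Black, grey-floored rack, fixed: row of four open pockets 54 x 54 mm, floors 5 mm and 6 mm walls 9 mm above the table; 22 x 66 x 12 mm yellow block at one end. Origin: row's middle, on the table; +y along the row to the yellow end; pocket centres x = 0, y = +0.09 (by the yellow), +0.03, -0.03, -0.09 m. Empty at the start. Yellow end to the robot's right (within 0.35 rad). Either rack may stand left.
- tappet_red_mid (a point): Tappet with red painted top and thin red ring: loose upright steel cylinder, 34 mm diameter, 56 mm high, about 0.2 kg. Point: its centre, 28 mm above its underside; z along its axis. Neighbours stand about 60 mm away centre to centre, so fingers fit only across the row (closing along the rack's x axis).
- tappet_blue_mid (a point): Tappet with blue painted top and thin blue ring: loose upright steel cylinder, 34 mm diameter, 56 mm high, about 0.2 kg. Point: its centre, 28 mm above its underside; z along its axis. Neighbours stand about 60 mm away centre to centre, so fingers fit only across the row (closing along the rack's x axis).
- tappet_green_mid (a point): Tappet with green painted top and thin green ring: loose upright steel cylinder, 34 mm diameter, 56 mm high, about 0.2 kg. Point: its centre, 28 mm above its underside; z along its axis. Neighbours stand about 60 mm away centre to centre, so fingers fit only across the row (closing along the rack's x axis).
- tappet_white_mid (a point): Tappet with white painted top and thin white ring: loose upright steel cylinder, 34 mm diameter, 56 mm high, about 0.2 kg. Point: its centre, 28 mm above its underside; z along its axis. Neighbours stand about 60 mm away centre to centre, so fingers fit only across the row (closing along the rack's x axis).
- tag_red: Flat red tag, 22 x 34 x 3 mm, fixed on the wash rack's apron beside the pocket where the red tappet starts (47 mm towards the rack's -x from the pocket's centre; top 8 mm above the table). It stays there and records the original place. Origin: centre of its underside; axes parallel to the wash rack's.
- tag_blue: Flat blue tag, 22 x 34 x 3 mm, fixed on the wash rack's apron beside the pocket where the blue tappet starts (47 mm towards the rack's -x from the pocket's centre; top 8 mm above the table). It stays there and records the original place. Origin: centre of its underside; axes parallel to the wash rack's.
- tag_green: Flat green tag, 22 x 34 x 3 mm, fixed on the wash rack's apron beside the pocket where the green tappet starts (47 mm towards the rack's -x from the pocket's centre; top 8 mm above the table). It stays there and records the original place. Origin: centre of its underside; axes parallel to the wash rack's.
- tag_white: Flat white tag, 22 x 34 x 3 mm, fixed on the wash rack's apron beside the pocket where the white tappet starts (47 mm towards the rack's -x from the pocket's centre; top 8 mm above the table). It stays there and records the original place. Origin: centre of its underside; axes parallel to the wash rack's.
Things that resemble listed ones, but are neither listed nor needed, are in the scene too. Leave any pink or purple look-alike of the part that bears tappet_blue_mid alone.

How it is judged:
At the end, for the whole second after the job is handed in: Each tappet stands in the build-rack pocket with the same count from the yellow end as its tag on the wash rack: centre within 13 mm of the pocket's centre along and across the row, 33 +- 5 mm above the table, tilted under 0.12 rad, at rest (under 0.02 m/s) (((y of tag_red in the frame of wash_rack between 0.07 and 0.11 m and y of tappet_red_mid in the frame of build_rack between 0.077 and 0.103 m) or (y of tag_red in the frame of wash_rack between 0.01 and 0.05 m and y of tappet_red_mid in the frame of build_rack between 0.017 and 0.043 m) or (y of tag_red in the frame of wash_rack between -0.05 and -0.01 m and y of tappet_red_mid in the frame of build_rack between -0.043 and -0.017 m) or (y of tag_red in the frame of wash_rack between -0.11 and -0.07 m and y of tappet_red_mid in the frame of build_rack between -0.103 and -0.077 m)) and x of tappet_red_mid in the frame of build_rack between -0.013 and 0.013 m and z of tappet_red_mid in the frame of build_rack between 0.028 and 0.038 m and angle between each of tappet_red_mid, tappet_blue_mid, tappet_green_mid, tappet_white_mid's own z axis and vertical below 0.12 rad and linear speed of each of tappet_red, tappet_blue, tappet_green, tappet_white below 0.02 m/s and ((y of tag_blue in the frame of wash_rack between 0.07 and 0.11 m and y of tappet_blue_mid in the frame of build_rack between 0.077 and 0.103 m) or (y of tag_blue in the frame of wash_rack between 0.01 and 0.05 m and y of tappet_blue_mid in the frame of build_rack between 0.017 and 0.043 m) or (y of tag_blue in the frame of wash_rack between -0.05 and -0.01 m and y of tappet_blue_mid in the frame of build_rack between -0.043 and -0.017 m) or (y of tag_blue in the frame of wash_rack between -0.11 and -0.07 m and y of tappet_blue_mid in the frame of build_rack between -0.103 and -0.077 m)) and x of tappet_blue_mid in the frame of build_rack between -0.013 and 0.013 m and z of tappet_blue_mid in the frame of build_rack between 0.028 and 0.038 m and ((y of tag_green in the frame of wash_rack between 0.07 and 0.11 m and y of tappet_green_mid in the frame of build_rack between 0.077 and 0.103 m) or (y of tag_green in the frame of wash_rack between 0.01 and 0.05 m and y of tappet_green_mid in the frame of build_rack between 0.017 and 0.043 m) or (y of tag_green in the frame of wash_rack between -0.05 and -0.01 m and y of tappet_green_mid in the frame of build_rack between -0.043 and -0.017 m) or (y of tag_green in the frame of wash_rack between -0.11 and -0.07 m and y of tappet_green_mid in the frame of build_rack between -0.103 and -0.077 m)) and x of tappet_green_mid in the frame of build_rack between -0.013 and 0.013 m and z of tappet_green_mid in the frame of build_rack between 0.028 and 0.038 m and ((y of tag_white in the frame of wash_rack between 0.07 and 0.11 m and y of tappet_white_mid in the frame of build_rack between 0.077 and 0.103 m) or (y of tag_white in the frame of wash_rack between 0.01 and 0.05 m and y of tappet_white_mid in the frame of build_rack between 0.017 and 0.043 m) or (y of tag_white in the frame of wash_rack between -0.05 and -0.01 m and y of tappet_white_mid in the frame of build_rack between -0.043 and -0.017 m) or (y of tag_white in the frame of wash_rack between -0.11 and -0.07 m and y of tappet_white_mid in the frame of build_rack between -0.103 and -0.077 m)) and x of tappet_white_mid in the frame of build_rack between -0.013 and 0.013 m and z of tappet_white_mid in the frame of build_rack between 0.028 and 0.038 m); the robot touches nothing.
It fails at once if the red tappet falls over (tilts by more than 0.7 rad) (angle between tappet_red_mid's own z axis and vertical above 0.7 rad).
It fails at once if the blue tappet falls over (tilts by more than 0.7 rad) (angle between tappet_blue_mid's own z axis and vertical above 0.7 rad).
It fails at once if the green tappet falls over (tilts by more than 0.7 rad) (angle between tappet_green_mid's own z axis and vertical above 0.7 rad).
It fails at once if the white tappet falls over (tilts by more than 0.7 rad) (angle between tappet_white_mid's own z axis and vertical above 0.7 rad).
It also fails if it takes over 96 s, if anything falls off the work surface, if the arm or the gripper's body presses on something with over 40 N, if the wrist force passes 120 N, or if a joint passes its speed limit or range.

## Working session

There is one attempt and no reset: what is moved stays moved. The work goes in short steps, Python scripts to look and compute and a shell command to move; the robot and the scene stay as the last step left them, time stands still between calls to the robot, and variables do not carry over. Pictures are saved under pics/ and viewed, at most 14 in all, crops included, and the job is handed in when it is done.

```bash
mkdir -p pics; ls
python3 - <<'E'
from plant import ctrl, optics
import cv2
s=ctrl.get_state();print(s['time'],s['eef_pos'],s['tcp_rot'],s['opening'])
for n in('top','scene'):
    c=optics.read_camera(n);cv2.imwrite(f'pics/{n}0.png',c['color']);print(n,c['K'].tolist(),c['R'].tolist(),c['t'].tolist())
E
```

```text
pics
0.0 [0.29306091 0.60731377 0.22993378] [ 2.23015078e-01  9.74814240e-01 -1.11818384e-03 -4.71747300e-04] 0.9968795750484555
top [[395.2984699612566, 0.0, 318.3813818289254], [0.0, 395.2984699612566, 206.65082751129933], [0.0, 0.0, 1.0]] [[-0.011211327484395534, -0.9999363700873094, 0.0012497650390798816], [-0.9941865447695063, 0.011012993579957912, -0.10710662057818295], [0.1070860417389151, -0.002443306985025436, -0.9942467550440726]] [0.03416278717330966, 0.5378057549006812, 0.8615695126269683]
scene [[399.85886297084807, 0.0, 320.9515934209034], [0.0, 399.85886297084807, 201.87597225703823], [0.0, 0.0, 1.0]] [[0.20689679441464298, 0.9782579869497057, 0.014318778930308694], [0.5535193032419774, -0.10497361451689942, -0.8261942393854932], [-0.8067280194709128, 0.17886266022948297, -0.5632033836689654]] [-0.17248195131994698, -0.24298323048328635, 1.3194660122417186]
```

View pics/top0.png

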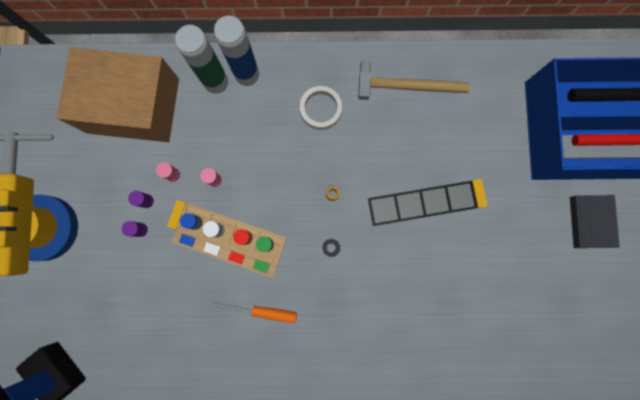

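View pics/scene0.png

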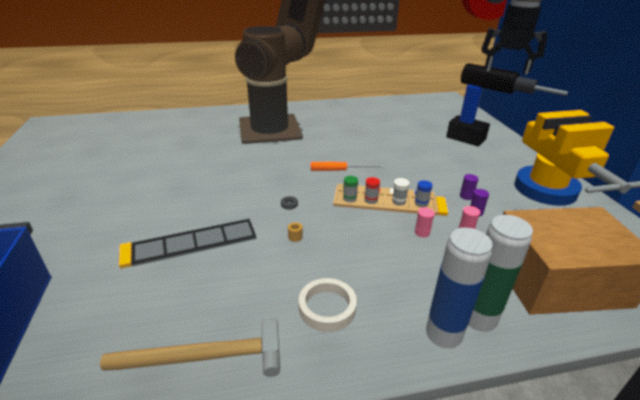

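The top view shows the wash rack at about (230,240) with its yellow end at (176,215). From the yellow end the order is blue (190,221), white (211,229), red (242,237), green (264,244), and the tags match. The build rack runs from (372,211) to its yellow end at (480,193). The look-alikes are pink at (165,171) and (209,177), and purple at (137,199) and (131,229). The only true blue one is (190,221): it sits in the rack beside the blue tag. I'll enlarge crops next.

Run:
```python
import cv2,numpy as np
t=cv2.imread('pics/top0.png');s=cv2.imread('pics/scene0.png')
a=cv2.resize(t[165:285,160:300],None,fx=5,fy=5,interpolation=cv2.INTER_CUBIC)
cv2.imwrite('pics/c1.png',a)
b=cv2.resize(t[170:235,360:495],None,fx=5,fy=5,interpolation=cv2.INTER_CUBIC)
cv2.imwrite('pics/c2.png',b)
c=cv2.resize(s[165:225,325:455],None,fx=6,fy=6,interpolation=cv2.INTER_CUBIC)
cv2.imwrite('pics/c3.png',c)
```

```text
(no output)
```

View pics/c1.png

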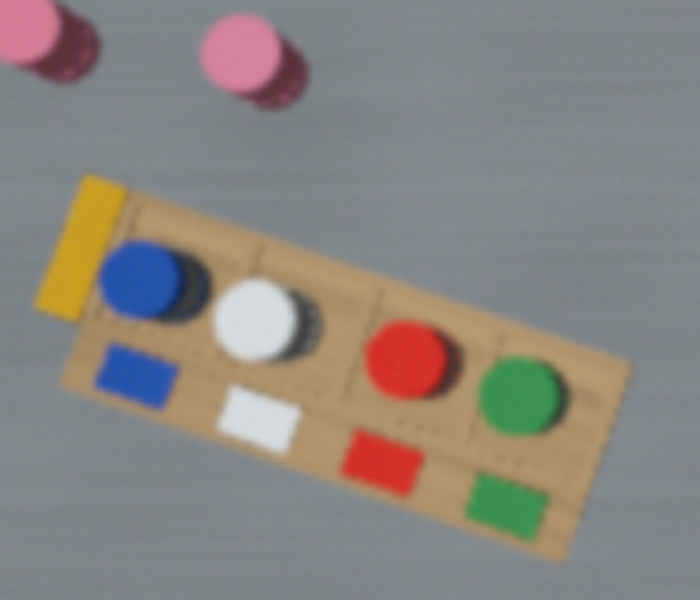

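View pics/c2.png

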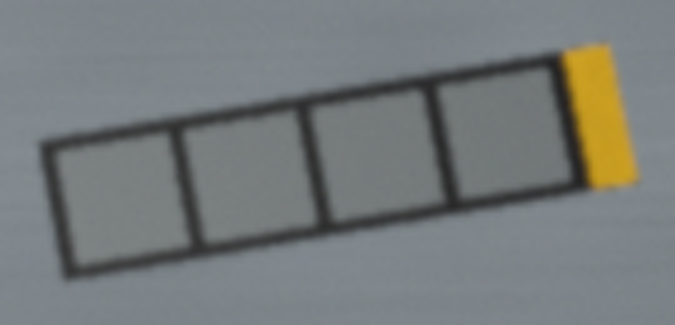

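View pics/c3.png

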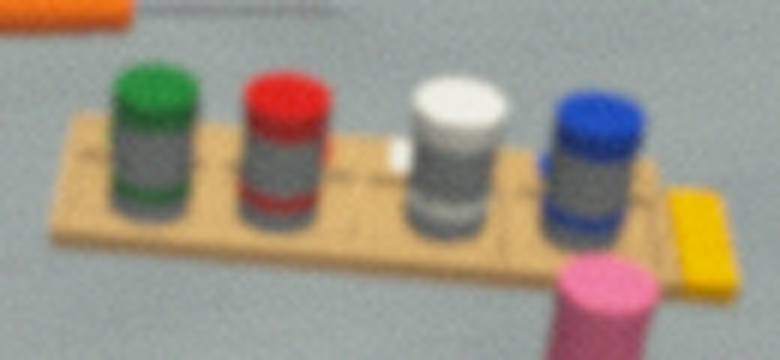

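Confirmed in the crops: the order from yellow is blue, white, red, green, with tags in the same order. In c1 the top centres are at blue (141,280), white (256,320), red (407,360) and green (519,397). Build corners in c2 are (40,143), (68,278), (562,55) and (588,188). The pink tappet nearest the rack is at c1 (241,54).

```bash
cat > h.py <<'E'
import numpy as np,cv2
from plant import ctrl,optics
def ray(c,p):
    d=c['R'].T@np.linalg.solve(c['K'],[p[0],p[1],1]);return -c['R'].T@c['t'],d
def onz(c,p,z):
    o,d=ray(c,p);return o+d*(z-o[2])/d[2]
def tri(c1,p1,c2,p2):
    P=[c['K']@np.c_[c['R'],c['t']] for c in(c1,c2)]
    X=cv2.triangulatePoints(*P,np.float64(p1),np.float64(p2)).ravel();return X[:3]/X[3]
E
python3 - <<'E'
from h import *
t=optics.read_camera('top');s=optics.read_camera('scene')
f=lambda U,k,o:((U[0]+.5)/k-.5+o[0],(U[1]+.5)/k-.5+o[1])
T=dict(blue=(141,280),white=(256,320),red=(407,360),green=(519,397));S=dict(blue=(599,117),white=(460,102),red=(287,97),green=(155,88))
for n in T:
    p=f(T[n],5,(160,165));X=tri(t,p,s,f(S[n],6,(325,165)));print(n,X.round(4),onz(t,p,.061).round(4))
tg=np.array([onz(t,f(p,5,(160,165)),.008)[:2] for p in[(137,377),(259,419),(383,463),(507,507)]])
# tag centres at y .09...-.09
def row(q,ys):
    b,a=np.polyfit(ys,q,1);return a,b
ys=np.array([.09,.03,-.03,-.09])
a,b=row(tg,ys);b/=np.linalg.norm(b);xa=np.array([b[1],-b[0]]);W=a+xa*.047
print('wash',W,b,np.arctan2(-b[0],b[1]))
for y in ys: print((W+b*y).round(4))
c=np.array([onz(t,f(p,5,(360,170)),.009)[:2] for p in[(40,143),(177,125),(303,102),(430,83),(562,55)]])
d=np.array([onz(t,f(p,5,(360,170)),.009)[:2] for p in[(68,278),(200,250),(326,230),(452,207),(588,188)]])
yy=np.array([-.123,-.06,0,.06,.123]);print('width',np.linalg.norm(c-d,axis=1))
a,b=row((c+d)/2,yy);print('len',np.linalg.norm(b));b/=np.linalg.norm(b)
print('build',a,b,np.arctan2(-b[0],b[1]))
for y in ys: print((a+b*y).round(4))
print('pink',onz(t,f((241,54),5,(160,165)),.061))
E
python3 - <<'E'
from h import *
w=optics.read_camera('wrist');cv2.imwrite('pics/w0.png',w['color']);print(w['K'][0,0],-w['R'].T@w['t'],w['R'])
E
```

```text
blue [0.5083 0.3136 0.0565] [0.5075 0.3108 0.061 ]
white [0.4902 0.263  0.0583] [0.4896 0.2608 0.061 ]
red [0.4723 0.1979 0.0571] [0.4717 0.1955 0.061 ]
green [0.4557 0.1491 0.0569] [0.4553 0.1473 0.061 ]
wash [0.48119808 0.22863541] [0.33784661 0.94120118] -0.3446280349968114
[0.5116 0.3133]
[0.4913 0.2569]
[0.4711 0.2004]
[0.4508 0.1439]
width [0.06352592 0.05866182 0.0601119  0.05829435 0.06278519]
len 0.994937869177624
build [ 0.54664773 -0.21227716] [ 0.15726621 -0.98755625] -2.983670855505141
[ 0.5608 -0.3012]
[ 0.5514 -0.2419]
[ 0.5419 -0.1827]
[ 0.5325 -0.1234]
pink [0.60616138 0.2694852  0.061     ]
297.1606965847129 [0.22940413 0.63846766 0.3726547 ] [[ 0.4360618   0.89991573 -0.0013395 ]
 [ 0.86548608 -0.41896991  0.27458706]
 [ 0.246544   -0.12089624 -0.96156131]]
```

```bash
cat >> h.py <<'E'
from scipy.spatial.transform import Rotation as Ro
def go(x,y,z,yaw):  # yaw (deg) of closing line
    s=ctrl.get_state();R=Ro.from_quat(s['tcp_rot']).as_matrix()
    a=np.degrees(np.arctan2(R[1,1],R[0,1]));d=(yaw-a+90)%180-90
    c,n=np.cos(np.radians(a+d)),np.sin(np.radians(a+d))
    e=np.array([x,y,z])-s['eef_pos']
    print('t %.2f rz %.1f tilt %s then x %.1f y %.1f z %.1f | x,y,z now: %s'%(s['time'],-d,R[:,2].round(3),1e3*(-n*e[0]+c*e[1]),1e3*(c*e[0]+n*e[1]),-1e3*e[2],s['eef_pos'].round(4)),'F',np.round(s['contact_force'],1),'op %.3f'%s['opening'],'ff',np.round(s['finger_force'],1))
E
python3 -m creep '[{"rz":7,"grip":1},{"rz":7,"grip":1},{"rz":7,"grip":1},{"rz":7,"grip":1},{"rz":7,"grip":1},{"rz":7,"grip":1},{"rz":7,"grip":1},{"rz":7,"grip":1},{"rz":7,"grip":1},{"rz":7,"grip":1}]' 40
python3 -m creep '[{"rz":7,"grip":1},{"rz":7,"grip":1},{"x":-19,"y":29,"grip":1},{"x":-19,"y":29,"grip":1},{"x":-19,"y":29,"grip":1},{"x":-19,"y":29,"grip":1},{"x":-19,"y":29,"grip":1},{"x":-19,"y":29,"grip":1},{"grip":1},{"grip":1}]'
python3 -c "
from h import *
go(.5080,.3110,.2,-19.75)"
```

```text
t 0.25 rz 84.0 tilt [-0.001 -0.001 -1.   ] then x -206.6 y 302.3 z 30.6 | x,y,z now: [0.2933 0.6076 0.2306] F [ 1.  -0.   0.2] op 0.999 ff 0.0$[0]: bad value
$[0]: bad value
```

```bash
python3 -m creep '[{"x":0,"y":0,"z":0,"rx":0,"ry":0,"rz":7,"grip":1},{"x":0,"y":0,"z":0,"rx":0,"ry":0,"rz":7,"grip":1},{"x":0,"y":0,"z":0,"rx":0,"ry":0,"rz":7,"grip":1},{"x":0,"y":0,"z":0,"rx":0,"ry":0,"rz":7,"grip":1},{"x":0,"y":0,"z":0,"rx":0,"ry":0,"rz":7,"grip":1},{"x":0,"y":0,"z":0,"rx":0,"ry":0,"rz":7,"grip":1},{"x":0,"y":0,"z":0,"rx":0,"ry":0,"rz":7,"grip":1},{"x":0,"y":0,"z":0,"rx":0,"ry":0,"rz":7,"grip":1},{"x":0,"y":0,"z":0,"rx":0,"ry":0,"rz":7,"grip":1},{"x":0,"y":0,"z":0,"rx":0,"ry":0,"rz":7,"grip":1}]' 40
python3 -c "
from h import *
go(.5080,.3110,.2,-19.75)"
```

```text
time: 1.08
eef_pos: [0.2934, 0.6078, 0.2311]
tcp_rot: [0.744, 0.668, -0.0, 0.0]
contact_force: [-0.6, -0.3, 0.3]
opening: 1.0
finger_force: 0.0
t 1.08 rz 13.6 tilt [-0. -0. -1.] then x -206.8 y 302.3 z 31.1 | x,y,z now: [0.2934 0.6078 0.2311] F [-0.6 -0.3  0.3] op 1.000 ff 0.0
```

```bash
python3 -m creep '[{"x":0,"y":0,"z":0,"rx":0,"ry":0,"rz":6.8,"grip":1},{"x":0,"y":0,"z":0,"rx":0,"ry":0,"rz":6.8,"grip":1},{"x":-21,"y":30,"z":0,"rx":0,"ry":0,"rz":0,"grip":1},{"x":-21,"y":30,"z":0,"rx":0,"ry":0,"rz":0,"grip":1},{"x":-21,"y":30,"z":0,"rx":0,"ry":0,"rz":0,"grip":1},{"x":-21,"y":30,"z":0,"rx":0,"ry":0,"rz":0,"grip":1},{"x":-21,"y":30,"z":0,"rx":0,"ry":0,"rz":0,"grip":1},{"x":-21,"y":30,"z":0,"rx":0,"ry":0,"rz":0,"grip":1},{"x":-21,"y":30,"z":0,"rx":0,"ry":0,"rz":0,"grip":1},{"x":-21,"y":30,"z":0,"rx":0,"ry":0,"rz":0,"grip":1}]' >/dev/null
python3 -m creep '[{"x":-21,"y":30,"z":0,"rx":0,"ry":0,"rz":0,"grip":1},{"x":-18,"y":30,"z":0,"rx":0,"ry":0,"rz":0,"grip":1},{"x":0,"y":0,"z":10,"rx":0,"ry":0,"rz":0,"grip":1},{"x":0,"y":0,"z":10,"rx":0,"ry":0,"rz":0,"grip":1},{"x":0,"y":0,"z":10,"rx":0,"ry":0,"rz":0,"grip":1},{"x":0,"y":0,"z":0,"rx":0,"ry":0,"rz":0,"grip":1},{"x":0,"y":0,"z":0,"rx":0,"ry":0,"rz":0,"grip":1},{"x":0,"y":0,"z":0,"rx":0,"ry":0,"rz":0,"grip":1},{"x":0,"y":0,"z":0,"rx":0,"ry":0,"rz":0,"grip":1},{"x":0,"y":0,"z":0,"rx":0,"ry":0,"rz":0,"grip":1}]' >/dev/null
python3 -c "
from h import *
go(.5080,.3110,.2,-19.75)
c=optics.read_camera('wrist');cv2.imwrite('pics/w1.png',c['color']);np.savez('w1',**{k:c[k] for k in 'KRt'})
for n,p in dict(blue=(.508,.311),white=(.49,.261),red=(.472,.196),green=(.4555,.1475)).items():
  q=c['R']@[*p,.061]+c['t'];q=c['K']@q;print(n,(q[:2]/q[2]).round(0))"
```

```text
t 2.75 rz 0.4 tilt [ 0.001  0.    -1.   ] then x -2.6 y 1.2 z 2.1 | x,y,z now: [0.5078 0.3138 0.2021] F [0.7 0.8 0.2] op 0.998 ff 0.0
blue [318. 187.]
white [318. 237.]
red [322. 294.]
green [322. 333.]
```

View pics/w1.png

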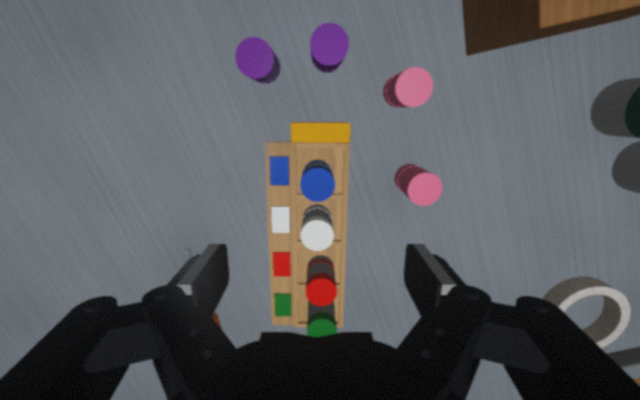

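The wrist view shows the rack square to the tool. Tappet tops are at blue (318,184), white (317,234), red (321,291) and green (322,330 when partly hidden). These lie about 3 px from my predictions, so I'll triangulate them with the top view.

```bash
python3 -c "
from h import *
c=np.load('w1.npz');t=optics.read_camera('top')
T=dict(blue=(141,280),white=(256,320),red=(407,360),green=(519,397));W=dict(blue=(318,184),white=(317,234),red=(321,291),green=(322,331))
for n in T:
  p=((T[n][0]+.5)/5+159.5,(T[n][1]+.5)/5+164.5);print(n,tri(t,p,c,W[n]).round(4),onz(c,W[n],.061).round(4),onz(t,p,.061).round(4))
go(.508,.313,.026,-19.75)"
```

```text
blue [0.508  0.3127 0.0552] [0.5086 0.314  0.061 ] [0.5075 0.3108 0.061 ]
white [0.4897 0.2622 0.056 ] [0.4901 0.2644 0.061 ] [0.4896 0.2608 0.061 ]
red [0.4716 0.1965 0.0565] [0.472  0.1995 0.061 ] [0.4717 0.1955 0.061 ]
green [0.4553 0.1476 0.0584] [0.456  0.1497 0.061 ] [0.4553 0.1473 0.061 ]
t 2.85 rz 0.4 tilt [ 0.001  0.    -1.   ] then x -0.4 y 0.3 z 175.9 | x,y,z now: [0.5079 0.3135 0.2019] F [ 0.9 -0.3 -0.5] op 1.003 ff 0.0
```

```bash
python3 -m creep '[{"x":0,"y":0,"z":20,"rx":0,"ry":0,"rz":0,"grip":1},{"x":0,"y":0,"z":20,"rx":0,"ry":0,"rz":0,"grip":1},{"x":0,"y":0,"z":20,"rx":0,"ry":0,"rz":0,"grip":1},{"x":0,"y":0,"z":20,"rx":0,"ry":0,"rz":0,"grip":1},{"x":0,"y":0,"z":20,"rx":0,"ry":0,"rz":0,"grip":1},{"x":0,"y":0,"z":20,"rx":0,"ry":0,"rz":0,"grip":1},{"x":0,"y":0,"z":20,"rx":0,"ry":0,"rz":0,"grip":1},{"x":0,"y":0,"z":20,"rx":0,"ry":0,"rz":0,"grip":1},{"x":0,"y":0,"z":10,"rx":0,"ry":0,"rz":0,"grip":1},{"x":0,"y":0,"z":6,"rx":0,"ry":0,"rz":0,"grip":1}]' 40
python3 -m creep '[{"x":0,"y":0,"z":0,"rx":0,"ry":0,"rz":0,"grip":1},{"x":0,"y":0,"z":0,"rx":0,"ry":0,"rz":0,"grip":0.2},{"x":0,"y":0,"z":0,"rx":0,"ry":0,"rz":0,"grip":0.2},{"x":0,"y":0,"z":0,"rx":0,"ry":0,"rz":0,"grip":0.2},{"x":0,"y":0,"z":0,"rx":0,"ry":0,"rz":0,"grip":0.2},{"x":0,"y":0,"z":0,"rx":0,"ry":0,"rz":0,"grip":0.2},{"x":0,"y":0,"z":0,"rx":0,"ry":0,"rz":0,"grip":0.2},{"x":0,"y":0,"z":0,"rx":0,"ry":0,"rz":0,"grip":0.2},{"x":0,"y":0,"z":0,"rx":0,"ry":0,"rz":0,"grip":0.2},{"x":0,"y":0,"z":0,"rx":0,"ry":0,"rz":0,"grip":0.2}]' 40
python3 -c "
from h import *
go(.5080,.3127,.026,-19.75)"
```

```text
time: 3.68
eef_pos: [0.5069, 0.3127, 0.0237]
tcp_rot: [0.816, 0.578, -0.001, -0.0]
contact_force: [0.0, 0.6, -0.0]
opening: 1.001
finger_force: 0.0
time: 4.52
eef_pos: [0.5086, 0.3134, 0.0266]
tcp_rot: [0.816, 0.578, 0.001, 0.0]
contact_force: [-1.1, -0.3, 5.3]
opening: 0.382
finger_force: 39.9
t 4.52 rz 0.4 tilt [ 0.002  0.001 -1.   ] then x -0.9 y -0.4 z 0.6 | x,y,z now: [0.5086 0.3134 0.0266] F [-1.1 -0.3  5.3] op 0.382 ff 39.9
```

```bash
python3 -m creep '[{"x":0,"y":0,"z":-10,"rx":0,"ry":0,"rz":0,"grip":0.2},{"x":0,"y":0,"z":-20,"rx":0,"ry":0,"rz":0,"grip":0.2},{"x":0,"y":0,"z":-25,"rx":0,"ry":0,"rz":0,"grip":0.2},{"x":0,"y":0,"z":-25,"rx":0,"ry":0,"rz":0,"grip":0.2},{"x":0,"y":0,"z":-20,"rx":0,"ry":0,"rz":0,"grip":0.2},{"x":0,"y":0,"z":0,"rx":0,"ry":0,"rz":-5.8,"grip":0.2},{"x":0,"y":0,"z":0,"rx":0,"ry":0,"rz":-5.8,"grip":0.2},{"x":0,"y":0,"z":0,"rx":0,"ry":0,"rz":-5.8,"grip":0.2},{"x":0,"y":0,"z":0,"rx":0,"ry":0,"rz":-5.8,"grip":0.2},{"x":0,"y":0,"z":0,"rx":0,"ry":0,"rz":-5.4,"grip":0.2}]' 40
python3 -c "
from h import *
go(.5608,-.3012,.126,9.04)"
```

```text
time: 5.35
eef_pos: [0.5067, 0.3127, 0.1243]
tcp_rot: [0.646, 0.763, -0.001, -0.001]
contact_force: [-0.6, 0.1, -2.8]
opening: 0.389
finger_force: 40.2
t 5.35 rz 0.5 tilt [-0.002 -0.001 -1.   ] then x -614.8 y -43.0 z -1.7 | x,y,z now: [0.5067 0.3127 0.1243] F [-0.6  0.1 -2.8] op 0.389 ff 40.2
```

Move to y ≈ -0.1 first, then look at the build rack with the wrist camera.

```bash
python3 -m creep '[{"x":-15,"y":-1,"z":-1,"rx":0,"ry":0,"rz":0.5,"grip":0.2},{"x":-30,"y":-2,"z":-1,"rx":0,"ry":0,"rz":0,"grip":0.2},{"x":-35,"y":-2.5,"z":0,"rx":0,"ry":0,"rz":0,"grip":0.2},{"x":-35,"y":-2.5,"z":0,"rx":0,"ry":0,"rz":0,"grip":0.2},{"x":-35,"y":-2.5,"z":0,"rx":0,"ry":0,"rz":0,"grip":0.2},{"x":-35,"y":-2.5,"z":0,"rx":0,"ry":0,"rz":0,"grip":0.2},{"x":-35,"y":-2.5,"z":0,"rx":0,"ry":0,"rz":0,"grip":0.2},{"x":-35,"y":-2.5,"z":0,"rx":0,"ry":0,"rz":0,"grip":0.2},{"x":-35,"y":-2.5,"z":0,"rx":0,"ry":0,"rz":0,"grip":0.2},{"x":-35,"y":-2.5,"z":0,"rx":0,"ry":0,"rz":0,"grip":0.2}]' 40 >/dev/null
python3 -m creep '[{"x":-35,"y":-2.5,"z":0,"rx":0,"ry":0,"rz":0,"grip":0.2},{"x":-35,"y":-2.5,"z":0,"rx":0,"ry":0,"rz":0,"grip":0.2},{"x":-35,"y":-2.5,"z":0,"rx":0,"ry":0,"rz":0,"grip":0.2},{"x":-35,"y":-2.5,"z":0,"rx":0,"ry":0,"rz":0,"grip":0.2},{"x":-35,"y":-2.5,"z":0,"rx":0,"ry":0,"rz":0,"grip":0.2},{"x":-35,"y":-2.5,"z":0,"rx":0,"ry":0,"rz":0,"grip":0.2},{"x":-35,"y":-2.5,"z":0,"rx":0,"ry":0,"rz":0,"grip":0.2},{"x":-30,"y":-2,"z":0,"rx":0,"ry":0,"rz":0,"grip":0.2},{"x":-15,"y":-1,"z":0,"rx":0,"ry":0,"rz":0,"grip":0.2},{"x":0,"y":0,"z":0,"rx":0,"ry":0,"rz":0,"grip":0.2}]' 40 >/dev/null
python3 -c "
from h import *
go(.5608,-.3012,.126,9.04)
c=optics.read_camera('wrist');cv2.imwrite('pics/w2.png',c['color']);np.savez('w2',**{k:c[k] for k in 'KRt'})"
```

```text
t 7.02 rz -0.6 tilt [-0.    -0.001 -1.   ] then x 3.2 y 4.1 z 1.0 | x,y,z now: [ 0.5572 -0.305   0.127 ] F [-0.4 -0.1 -2.7] op 0.385 ff 40.2
```

View pics/w2.png

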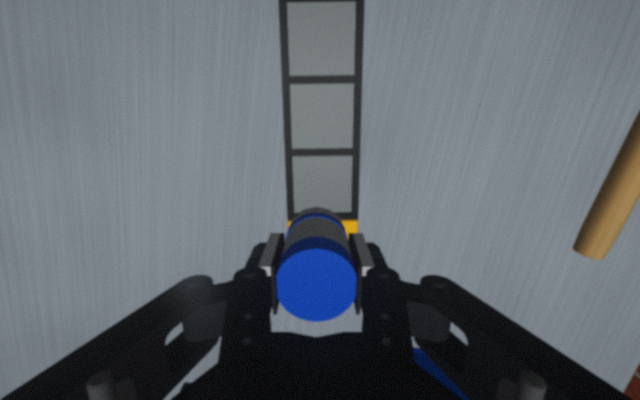

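The wrist view shows the build dividers crossing the row at about (323,78) and (323,152), with the end wall by the yellow at (323,216) and another divider at (321,2). The blue tappet is held upright.

```bash
python3 -c "
from h import *
c=np.load('w2.npz')
ys=[-.06,0,.06,.12];q=np.array([onz(c,p,.009)[:2] for p in[(322,2),(323,78),(323.5,152),(323,216)]]);print(q.round(4))
b,a=np.polyfit(ys,q,1);print(a,b,np.linalg.norm(b))
b/=np.linalg.norm(b);B=np.array([.15726621,-.98755625])
for y in(.09,.03,-.03,-.09):print((a+b*y).round(4), (np.array([.54665,-.21228])+B*y).round(4))
"
```

```text
[[ 0.5388 -0.1559]
 [ 0.5478 -0.2096]
 [ 0.5574 -0.2693]
 [ 0.5659 -0.3281]]
[ 0.54792249 -0.21191499] [ 0.15173848 -0.96053771] 0.9724491078309679
[ 0.562  -0.3008] [ 0.5608 -0.3012]
[ 0.5526 -0.2415] [ 0.5514 -0.2419]
[ 0.5432 -0.1823] [ 0.5419 -0.1827]
[ 0.5339 -0.123 ] [ 0.5325 -0.1234]
```

```bash
python3 -m creep '[{"x":3,"y":4.5,"z":0,"rx":0,"ry":0,"rz":-0.6,"grip":0.2},{"x":0,"y":0,"z":20,"rx":0,"ry":0,"rz":0,"grip":0.2},{"x":0,"y":0,"z":20,"rx":0,"ry":0,"rz":0,"grip":0.2},{"x":0,"y":0,"z":20,"rx":0,"ry":0,"rz":0,"grip":0.2},{"x":0,"y":0,"z":15,"rx":0,"ry":0,"rz":0,"grip":0.2},{"x":0,"y":0,"z":10,"rx":0,"ry":0,"rz":0,"grip":0.2},{"x":0,"y":0,"z":5,"rx":0,"ry":0,"rz":0,"grip":0.2},{"x":0,"y":0,"z":5,"rx":0,"ry":0,"rz":0,"grip":0.2},{"x":0,"y":0,"z":3,"rx":0,"ry":0,"rz":0,"grip":0.2},{"x":0,"y":0,"z":0,"rx":0,"ry":0,"rz":0,"grip":0.2}]' 40
python3 -c "
from h import *
go(.5614,-.301,.0265,9.04)"
```

```text
time: 7.9
eef_pos: [0.5625, -0.2978, 0.0295]
tcp_rot: [0.647, 0.762, 0.0, 0.0]
contact_force: [-1.6, -0.8, -3.3]
opening: 0.387
finger_force: 40.2
t 7.90 rz 0.3 tilt [ 0. -0. -1.] then x -3.0 y -1.6 z 3.0 | x,y,z now: [ 0.5625 -0.2978  0.0295] F [-1.6 -0.8 -3.3] op 0.387 ff 40.2
```

```bash
python3 -m creep '[{"x":-1.5,"y":-1,"z":1,"rx":0,"ry":0,"rz":0,"grip":0.2},{"x":0,"y":0,"z":1,"rx":0,"ry":0,"rz":0,"grip":0.2},{"x":0,"y":0,"z":0.5,"rx":0,"ry":0,"rz":0,"grip":0.2},{"x":0,"y":0,"z":0.5,"rx":0,"ry":0,"rz":0,"grip":0.2},{"x":0,"y":0,"z":0,"rx":0,"ry":0,"rz":0,"grip":0.2},{"x":0,"y":0,"z":0,"rx":0,"ry":0,"rz":0,"grip":0.2},{"x":0,"y":0,"z":0,"rx":0,"ry":0,"rz":0,"grip":0.2},{"x":0,"y":0,"z":0,"rx":0,"ry":0,"rz":0,"grip":0.2},{"x":0,"y":0,"z":0,"rx":0,"ry":0,"rz":0,"grip":0.2},{"x":0,"y":0,"z":0,"rx":0,"ry":0,"rz":0,"grip":0.2}]' 40
python3 -c "
from h import *
go(.5614,-.301,.0265,9.04)"
```

```text
time: 8.73
eef_pos: [0.5617, -0.2996, 0.0267]
tcp_rot: [0.647, 0.762, -0.0, 0.0]
contact_force: [0.4, -1.5, -0.3]
opening: 0.381
finger_force: 40.3
t 8.73 rz 0.3 tilt [ 0.    -0.001 -1.   ] then x -1.3 y -0.5 z 0.2 | x,y,z now: [ 0.5617 -0.2996  0.0267] F [ 0.4 -1.5 -0.3] op 0.381 ff 40.3
```

```bash
python3 -m creep '[{"x":0,"y":0,"z":0,"rx":0,"ry":0,"rz":0,"grip":0.5},{"x":0,"y":0,"z":0,"rx":0,"ry":0,"rz":0,"grip":0.7},{"x":0,"y":0,"z":0,"rx":0,"ry":0,"rz":0,"grip":1},{"x":0,"y":0,"z":0,"rx":0,"ry":0,"rz":0,"grip":1},{"x":0,"y":0,"z":0,"rx":0,"ry":0,"rz":0,"grip":1},{"x":0,"y":0,"z":0,"rx":0,"ry":0,"rz":0,"grip":1},{"x":0,"y":0,"z":-15,"rx":0,"ry":0,"rz":0,"grip":1},{"x":0,"y":0,"z":-25,"rx":0,"ry":0,"rz":0,"grip":1},{"x":0,"y":0,"z":-30,"rx":0,"ry":0,"rz":0,"grip":1},{"x":0,"y":0,"z":-30,"rx":0,"ry":0,"rz":0,"grip":1}]' 40
python3 -m creep '[{"x":0,"y":0,"z":0,"rx":0,"ry":0,"rz":5.8,"grip":1},{"x":0,"y":0,"z":0,"rx":0,"ry":0,"rz":5.8,"grip":1},{"x":0,"y":0,"z":0,"rx":0,"ry":0,"rz":5.8,"grip":1},{"x":0,"y":0,"z":0,"rx":0,"ry":0,"rz":5.8,"grip":1},{"x":0,"y":0,"z":0,"rx":0,"ry":0,"rz":5.8,"grip":1},{"x":26,"y":-13,"z":0,"rx":0,"ry":0,"rz":0,"grip":1},{"x":34,"y":-17.5,"z":0,"rx":0,"ry":0,"rz":0,"grip":1},{"x":34,"y":-17.5,"z":0,"rx":0,"ry":0,"rz":0,"grip":1},{"x":34,"y":-17.5,"z":0,"rx":0,"ry":0,"rz":0,"grip":1},{"x":34,"y":-17.5,"z":0,"rx":0,"ry":0,"rz":0,"grip":1}]' >/dev/null
python3 -m creep '[{"x":34,"y":-17.5,"z":0,"rx":0,"ry":0,"rz":0,"grip":1},{"x":34,"y":-17.5,"z":0,"rx":0,"ry":0,"rz":0,"grip":1},{"x":34,"y":-17.5,"z":0,"rx":0,"ry":0,"rz":0,"grip":1},{"x":34,"y":-17.5,"z":0,"rx":0,"ry":0,"rz":0,"grip":1},{"x":34,"y":-17.5,"z":0,"rx":0,"ry":0,"rz":0,"grip":1},{"x":34,"y":-17.5,"z":0,"rx":0,"ry":0,"rz":0,"grip":1},{"x":34,"y":-17.5,"z":0,"rx":0,"ry":0,"rz":0,"grip":1},{"x":34,"y":-17.5,"z":0,"rx":0,"ry":0,"rz":0,"grip":1},{"x":30,"y":-15,"z":0,"rx":0,"ry":0,"rz":0,"grip":1},{"x":30,"y":-15,"z":0,"rx":0,"ry":0,"rz":0,"grip":1}]' >/dev/null
python3 -m creep '[{"x":0,"y":0,"z":0,"rx":0,"ry":0,"rz":0,"grip":1},{"x":0,"y":0,"z":0,"rx":0,"ry":0,"rz":0,"grip":1},{"x":0,"y":0,"z":0,"rx":0,"ry":0,"rz":0,"grip":1},{"x":0,"y":0,"z":0,"rx":0,"ry":0,"rz":0,"grip":1},{"x":0,"y":0,"z":0,"rx":0,"ry":0,"rz":0,"grip":1},{"x":0,"y":0,"z":0,"rx":0,"ry":0,"rz":0,"grip":1},{"x":0,"y":0,"z":0,"rx":0,"ry":0,"rz":0,"grip":1},{"x":0,"y":0,"z":0,"rx":0,"ry":0,"rz":0,"grip":1},{"x":0,"y":0,"z":0,"rx":0,"ry":0,"rz":0,"grip":1},{"x":0,"y":0,"z":0,"rx":0,"ry":0,"rz":0,"grip":1}]' >/dev/null
python3 -c "
from h import *
go(.490,.2625,.026,-19.75)
c=optics.read_camera('top');cv2.imwrite('pics/t2.png',cv2.resize(c['color'][150:280,100:500],None,fx=2,fy=2))"
```

```text
time: 9.57
eef_pos: [0.5612, -0.2991, 0.1279]
tcp_rot: [0.647, 0.762, -0.0, -0.0]
contact_force: [0.0, -0.2, 1.2]
opening: 0.996
finger_force: 0.0
t 12.07 rz 0.1 tilt [-0. -0. -1.] then x 11.2 y -3.6 z 100.3 | x,y,z now: [0.4896 0.2507 0.1263] F [0.2 0.2 0.5] op 1.000 ff 0.0
```

View pics/t2.png

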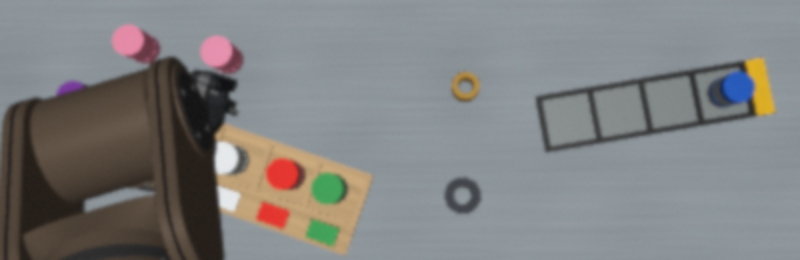

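The blue tappet stands upright in the yellow-end pocket at crop (738,87). White is next.

```bash
python3 -m creep '[{"x":11,"y":-3.5,"z":0,"rx":0,"ry":0,"rz":0,"grip":1},{"x":0,"y":0,"z":20,"rx":0,"ry":0,"rz":0,"grip":1},{"x":0,"y":0,"z":20,"rx":0,"ry":0,"rz":0,"grip":1},{"x":0,"y":0,"z":20,"rx":0,"ry":0,"rz":0,"grip":1},{"x":0,"y":0,"z":20,"rx":0,"ry":0,"rz":0,"grip":1},{"x":0,"y":0,"z":15,"rx":0,"ry":0,"rz":0,"grip":1},{"x":0,"y":0,"z":5,"rx":0,"ry":0,"rz":0,"grip":1},{"x":0,"y":0,"z":0,"rx":0,"ry":0,"rz":0,"grip":1},{"x":0,"y":0,"z":0,"rx":0,"ry":0,"rz":0,"grip":1},{"x":0,"y":0,"z":0,"rx":0,"ry":0,"rz":0,"grip":1}]' 40
python3 -c "
from h import *
go(.490,.2625,.026,-19.75)"
```

```text
time: 12.95
eef_pos: [0.491, 0.2631, 0.0277]
tcp_rot: [0.817, 0.576, 0.001, 0.0]
contact_force: [-0.5, -0.2, -0.1]
opening: 1.005
finger_force: 0.0
t 12.95 rz 0.1 tilt [ 0.002  0.001 -1.   ] then x -0.9 y -0.8 z 1.7 | x,y,z now: [0.491  0.2631 0.0277] F [-0.5 -0.2 -0.1] op 1.005 ff 0.0
```

```bash
python3 -m creep '[{"x":0,"y":0,"z":1,"rx":0,"ry":0,"rz":0,"grip":0.2},{"x":0,"y":0,"z":0,"rx":0,"ry":0,"rz":0,"grip":0.2},{"x":0,"y":0,"z":0,"rx":0,"ry":0,"rz":0,"grip":0.2},{"x":0,"y":0,"z":0,"rx":0,"ry":0,"rz":0,"grip":0.2},{"x":0,"y":0,"z":0,"rx":0,"ry":0,"rz":0,"grip":0.2},{"x":0,"y":0,"z":0,"rx":0,"ry":0,"rz":0,"grip":0.2},{"x":0,"y":0,"z":0,"rx":0,"ry":0,"rz":0,"grip":0.2},{"x":0,"y":0,"z":0,"rx":0,"ry":0,"rz":0,"grip":0.2},{"x":0,"y":0,"z":-5,"rx":0,"ry":0,"rz":0,"grip":0.2},{"x":0,"y":0,"z":-5,"rx":0,"ry":0,"rz":0,"grip":0.2}]' 40
python3 -m creep '[{"x":0,"y":0,"z":-30,"rx":0,"ry":0,"rz":0,"grip":0.2},{"x":0,"y":0,"z":-30,"rx":0,"ry":0,"rz":0,"grip":0.2},{"x":0,"y":0,"z":-30,"rx":0,"ry":0,"rz":0,"grip":0.2},{"x":0,"y":0,"z":0,"rx":0,"ry":0,"rz":-5.8,"grip":0.2},{"x":0,"y":0,"z":0,"rx":0,"ry":0,"rz":-5.8,"grip":0.2},{"x":0,"y":0,"z":0,"rx":0,"ry":0,"rz":-5.8,"grip":0.2},{"x":0,"y":0,"z":0,"rx":0,"ry":0,"rz":-5.8,"grip":0.2},{"x":0,"y":0,"z":0,"rx":0,"ry":0,"rz":-5.7,"grip":0.2},{"x":-15,"y":0,"z":0,"rx":0,"ry":0,"rz":0,"grip":0.2},{"x":-30,"y":-1,"z":0,"rx":0,"ry":0,"rz":0,"grip":0.2}]'
python3 -m creep '[{"x":-35,"y":-1.2,"z":0,"rx":0,"ry":0,"rz":0,"grip":0.2},{"x":-35,"y":-1.2,"z":0,"rx":0,"ry":0,"rz":0,"grip":0.2},{"x":-35,"y":-1.2,"z":0,"rx":0,"ry":0,"rz":0,"grip":0.2},{"x":-35,"y":-1.2,"z":0,"rx":0,"ry":0,"rz":0,"grip":0.2},{"x":-35,"y":-1.2,"z":0,"rx":0,"ry":0,"rz":0,"grip":0.2},{"x":-35,"y":-1.2,"z":0,"rx":0,"ry":0,"rz":0,"grip":0.2},{"x":-35,"y":-1.2,"z":0,"rx":0,"ry":0,"rz":0,"grip":0.2},{"x":-35,"y":-1.2,"z":0,"rx":0,"ry":0,"rz":0,"grip":0.2},{"x":-35,"y":-1.2,"z":0,"rx":0,"ry":0,"rz":0,"grip":0.2},{"x":-35,"y":-1.2,"z":0,"rx":0,"ry":0,"rz":0,"grip":0.2}]' >/dev/null
python3 -m creep '[{"x":-35,"y":-1.2,"z":0,"rx":0,"ry":0,"rz":0,"grip":0.2},{"x":-35,"y":-1.2,"z":0,"rx":0,"ry":0,"rz":0,"grip":0.2},{"x":-28,"y":-1,"z":0,"rx":0,"ry":0,"rz":0,"grip":0.2},{"x":-15,"y":0,"z":0,"rx":0,"ry":0,"rz":0,"grip":0.2},{"x":0,"y":0,"z":0,"rx":0,"ry":0,"rz":0,"grip":0.2},{"x":0,"y":0,"z":0,"rx":0,"ry":0,"rz":0,"grip":0.2},{"x":0,"y":0,"z":0,"rx":0,"ry":0,"rz":0,"grip":0.2},{"x":0,"y":0,"z":0,"rx":0,"ry":0,"rz":0,"grip":0.2},{"x":0,"y":0,"z":0,"rx":0,"ry":0,"rz":0,"grip":0.2},{"x":0,"y":0,"z":0,"rx":0,"ry":0,"rz":0,"grip":0.2}]' >/dev/null
python3 -c "
from h import *
go(.552,-.2417,.0265,9.04)"
```

```text
time: 13.78
eef_pos: [0.4889, 0.2621, 0.0345]
tcp_rot: [0.818, 0.576, -0.001, -0.0]
contact_force: [-0.9, -1.0, -2.2]
opening: 0.387
finger_force: 39.9
time: 14.62
eef_pos: [0.4954, 0.2193, 0.125]
tcp_rot: [0.647, 0.763, 0.0, -0.001]
contact_force: [1.3, -0.1, -1.6]
opening: 0.388
finger_force: 40.4
t 16.28 rz 0.3 tilt [-0.  0. -1.] then x -0.8 y -3.5 z 98.9 | x,y,z now: [ 0.5553 -0.2403  0.1254] F [-0.3 -0.3 -1.8] op 0.385 ff 40.4
```

```bash
python3 -m creep '[{"x":-1,"y":-3,"z":0,"rx":0,"ry":0,"rz":0,"grip":0.2},{"x":0,"y":0,"z":20,"rx":0,"ry":0,"rz":0,"grip":0.2},{"x":0,"y":0,"z":20,"rx":0,"ry":0,"rz":0,"grip":0.2},{"x":0,"y":0,"z":20,"rx":0,"ry":0,"rz":0,"grip":0.2},{"x":0,"y":0,"z":15,"rx":0,"ry":0,"rz":0,"grip":0.2},{"x":0,"y":0,"z":10,"rx":0,"ry":0,"rz":0,"grip":0.2},{"x":0,"y":0,"z":8,"rx":0,"ry":0,"rz":0,"grip":0.2},{"x":0,"y":0,"z":4,"rx":0,"ry":0,"rz":0,"grip":0.2},{"x":0,"y":0,"z":2,"rx":0,"ry":0,"rz":0,"grip":0.2},{"x":0,"y":0,"z":0,"rx":0,"ry":0,"rz":0,"grip":0.2}]' 40 
python3 -c "
from h import *
go(.552,-.2417,.0265,9.04)"
```

```text
time: 17.12
eef_pos: [0.5528, -0.2432, 0.0266]
tcp_rot: [0.648, 0.762, 0.0, 0.0]
contact_force: [-0.6, 0.2, -2.4]
opening: 0.385
finger_force: 40.4
t 17.12 rz 0.2 tilt [ 0.001 -0.    -1.   ] then x 1.6 y -0.5 z 0.1 | x,y,z now: [ 0.5528 -0.2432  0.0266] F [-0.6  0.2 -2.4] op 0.385 ff 40.4
```

```bash
python3 -m creep '[{"x":0,"y":0,"z":1,"rx":0,"ry":0,"rz":0,"grip":0.2},{"x":0,"y":0,"z":0,"rx":0,"ry":0,"rz":0,"grip":0.5},{"x":0,"y":0,"z":0,"rx":0,"ry":0,"rz":0,"grip":0.7},{"x":0,"y":0,"z":0,"rx":0,"ry":0,"rz":0,"grip":1},{"x":0,"y":0,"z":0,"rx":0,"ry":0,"rz":0,"grip":1},{"x":0,"y":0,"z":0,"rx":0,"ry":0,"rz":0,"grip":1},{"x":0,"y":0,"z":-15,"rx":0,"ry":0,"rz":0,"grip":1},{"x":0,"y":0,"z":-25,"rx":0,"ry":0,"rz":0,"grip":1},{"x":0,"y":0,"z":-30,"rx":0,"ry":0,"rz":0,"grip":1},{"x":0,"y":0,"z":-30,"rx":0,"ry":0,"rz":0,"grip":1}]' 40
python3 -m creep '[{"x":0,"y":0,"z":0,"rx":0,"ry":0,"rz":5.8,"grip":1},{"x":0,"y":0,"z":0,"rx":0,"ry":0,"rz":5.8,"grip":1},{"x":0,"y":0,"z":0,"rx":0,"ry":0,"rz":5.8,"grip":1},{"x":0,"y":0,"z":0,"rx":0,"ry":0,"rz":5.8,"grip":1},{"x":0,"y":0,"z":0,"rx":0,"ry":0,"rz":5.8,"grip":1},{"x":20,"y":-12,"z":0,"rx":0,"ry":0,"rz":0,"grip":1},{"x":34,"y":-19.7,"z":0,"rx":0,"ry":0,"rz":0,"grip":1},{"x":34,"y":-19.7,"z":0,"rx":0,"ry":0,"rz":0,"grip":1},{"x":34,"y":-19.7,"z":0,"rx":0,"ry":0,"rz":0,"grip":1},{"x":34,"y":-19.7,"z":0,"rx":0,"ry":0,"rz":0,"grip":1}]' >/dev/null
python3 -m creep '[{"x":34,"y":-19.7,"z":0,"rx":0,"ry":0,"rz":0,"grip":1},{"x":34,"y":-19.7,"z":0,"rx":0,"ry":0,"rz":0,"grip":1},{"x":34,"y":-19.7,"z":0,"rx":0,"ry":0,"rz":0,"grip":1},{"x":34,"y":-19.7,"z":0,"rx":0,"ry":0,"rz":0,"grip":1},{"x":34,"y":-19.7,"z":0,"rx":0,"ry":0,"rz":0,"grip":1},{"x":34,"y":-19.7,"z":0,"rx":0,"ry":0,"rz":0,"grip":1},{"x":18,"y":-10,"z":0,"rx":0,"ry":0,"rz":0,"grip":1},{"x":8,"y":-5,"z":0,"rx":0,"ry":0,"rz":0,"grip":1},{"x":0,"y":0,"z":0,"rx":0,"ry":0,"rz":0,"grip":1},{"x":0,"y":0,"z":0,"rx":0,"ry":0,"rz":0,"grip":1}]' >/dev/null
python3 -c "
from h import *
go(.472,.1972,.026,-19.75)"
```

```text
time: 17.95
eef_pos: [0.5519, -0.2427, 0.1258]
tcp_rot: [0.648, 0.762, -0.0, -0.001]
contact_force: [0.7, -0.8, -0.5]
opening: 1.001
finger_force: 0.0
t 19.62 rz 0.0 tilt [ 0.    -0.001 -1.   ] then x 1.4 y -0.8 z 99.4 | x,y,z now: [0.4723 0.1956 0.1254] F [ 0.  -0.7 -0.1] op 0.997 ff 0.0
```

```bash
python3 -m creep '[{"x":1,"y":-0.5,"z":0,"rx":0,"ry":0,"rz":0,"grip":1},{"x":0,"y":0,"z":20,"rx":0,"ry":0,"rz":0,"grip":1},{"x":0,"y":0,"z":20,"rx":0,"ry":0,"rz":0,"grip":1},{"x":0,"y":0,"z":20,"rx":0,"ry":0,"rz":0,"grip":1},{"x":0,"y":0,"z":20,"rx":0,"ry":0,"rz":0,"grip":1},{"x":0,"y":0,"z":15,"rx":0,"ry":0,"rz":0,"grip":1},{"x":0,"y":0,"z":4,"rx":0,"ry":0,"rz":0,"grip":1},{"x":0,"y":0,"z":0,"rx":0,"ry":0,"rz":0,"grip":1},{"x":0,"y":0,"z":0,"rx":0,"ry":0,"rz":0,"grip":1},{"x":0,"y":0,"z":0,"rx":0,"ry":0,"rz":0,"grip":1}]' 40
python3 -m creep '[{"x":0,"y":0,"z":0,"rx":0,"ry":0,"rz":0,"grip":0.2},{"x":0,"y":0,"z":0,"rx":0,"ry":0,"rz":0,"grip":0.2},{"x":0,"y":0,"z":0,"rx":0,"ry":0,"rz":0,"grip":0.2},{"x":0,"y":0,"z":0,"rx":0,"ry":0,"rz":0,"grip":0.2},{"x":0,"y":0,"z":0,"rx":0,"ry":0,"rz":0,"grip":0.2},{"x":0,"y":0,"z":0,"rx":0,"ry":0,"rz":0,"grip":0.2},{"x":0,"y":0,"z":0,"rx":0,"ry":0,"rz":0,"grip":0.2},{"x":0,"y":0,"z":0,"rx":0,"ry":0,"rz":0,"grip":0.2},{"x":0,"y":0,"z":-5,"rx":0,"ry":0,"rz":0,"grip":0.2},{"x":0,"y":0,"z":-5,"rx":0,"ry":0,"rz":0,"grip":0.2}]' 40
```

```text
time: 20.45
eef_pos: [0.4734, 0.1968, 0.0276]
tcp_rot: [0.818, 0.575, 0.001, 0.001]
contact_force: [-0.2, -0.2, 1.3]
opening: 1.0
finger_force: 0.0
time: 21.28
eef_pos: [0.471, 0.1969, 0.0356]
tcp_rot: [0.818, 0.575, -0.001, -0.0]
contact_force: [-0.3, 0.1, -2.3]
opening: 0.386
finger_force: 40.0
```

```bash
python3 -m creep '[{"x":0,"y":0,"z":-30,"rx":0,"ry":0,"rz":0,"grip":0.2},{"x":0,"y":0,"z":-30,"rx":0,"ry":0,"rz":0,"grip":0.2},{"x":0,"y":0,"z":-30,"rx":0,"ry":0,"rz":0,"grip":0.2},{"x":0,"y":0,"z":0,"rx":0,"ry":0,"rz":-5.8,"grip":0.2},{"x":0,"y":0,"z":0,"rx":0,"ry":0,"rz":-5.8,"grip":0.2},{"x":0,"y":0,"z":0,"rx":0,"ry":0,"rz":-5.8,"grip":0.2},{"x":0,"y":0,"z":0,"rx":0,"ry":0,"rz":-5.8,"grip":0.2},{"x":0,"y":0,"z":0,"rx":0,"ry":0,"rz":-5.7,"grip":0.2},{"x":-15,"y":0,"z":0,"rx":0,"ry":0,"rz":0,"grip":0.2},{"x":-30,"y":1,"z":0,"rx":0,"ry":0,"rz":0,"grip":0.2}]'
python3 -m creep '[{"x":-35,"y":1,"z":0,"rx":0,"ry":0,"rz":0,"grip":0.2},{"x":-35,"y":1,"z":0,"rx":0,"ry":0,"rz":0,"grip":0.2},{"x":-35,"y":1,"z":0,"rx":0,"ry":0,"rz":0,"grip":0.2},{"x":-35,"y":1,"z":0,"rx":0,"ry":0,"rz":0,"grip":0.2},{"x":-35,"y":1,"z":0,"rx":0,"ry":0,"rz":0,"grip":0.2},{"x":-35,"y":1,"z":0,"rx":0,"ry":0,"rz":0,"grip":0.2},{"x":-35,"y":1,"z":0,"rx":0,"ry":0,"rz":0,"grip":0.2},{"x":-35,"y":1,"z":0,"rx":0,"ry":0,"rz":0,"grip":0.2},{"x":-35,"y":1,"z":0,"rx":0,"ry":0,"rz":0,"grip":0.2},{"x":-17,"y":0,"z":0,"rx":0,"ry":0,"rz":0,"grip":0.2}]' >/dev/null
python3 -m creep '[{"x":-9,"y":0,"z":0,"rx":0,"ry":0,"rz":0,"grip":0.2},{"x":0,"y":0,"z":0,"rx":0,"ry":0,"rz":0,"grip":0.2},{"x":0,"y":0,"z":0,"rx":0,"ry":0,"rz":0,"grip":0.2},{"x":0,"y":0,"z":0,"rx":0,"ry":0,"rz":0,"grip":0.2},{"x":0,"y":0,"z":0,"rx":0,"ry":0,"rz":0,"grip":0.2},{"x":0,"y":0,"z":0,"rx":0,"ry":0,"rz":0,"grip":0.2},{"x":0,"y":0,"z":0,"rx":0,"ry":0,"rz":0,"grip":0.2},{"x":0,"y":0,"z":0,"rx":0,"ry":0,"rz":0,"grip":0.2},{"x":0,"y":0,"z":0,"rx":0,"ry":0,"rz":0,"grip":0.2},{"x":0,"y":0,"z":0,"rx":0,"ry":0,"rz":0,"grip":0.2}]' >/dev/null
python3 -c "
from h import *
go(.5426,-.1825,.0265,9.04)"
```

```text
time: 22.12
eef_pos: [0.4791, 0.1541, 0.1259]
tcp_rot: [0.647, 0.762, -0.0, -0.001]
contact_force: [-0.3, 0.3, -1.1]
opening: 0.383
finger_force: 40.4
t 23.78 rz 0.1 tilt [ 0. -0. -1.] then x -0.1 y -0.7 z 99.9 | x,y,z now: [ 0.5433 -0.1823  0.1264] F [-0.4 -0.2 -2. ] op 0.386 ff 40.4
```

```bash
python3 -m creep '[{"x":0,"y":-0.5,"z":5,"rx":0,"ry":0,"rz":0,"grip":0.2},{"x":0,"y":0,"z":20,"rx":0,"ry":0,"rz":0,"grip":0.2},{"x":0,"y":0,"z":20,"rx":0,"ry":0,"rz":0,"grip":0.2},{"x":0,"y":0,"z":20,"rx":0,"ry":0,"rz":0,"grip":0.2},{"x":0,"y":0,"z":15,"rx":0,"ry":0,"rz":0,"grip":0.2},{"x":0,"y":0,"z":10,"rx":0,"ry":0,"rz":0,"grip":0.2},{"x":0,"y":0,"z":5,"rx":0,"ry":0,"rz":0,"grip":0.2},{"x":0,"y":0,"z":3,"rx":0,"ry":0,"rz":0,"grip":0.2},{"x":0,"y":0,"z":1.5,"rx":0,"ry":0,"rz":0,"grip":0.2},{"x":0,"y":0,"z":0,"rx":0,"ry":0,"rz":0,"grip":0.2}]' 40 
python3 -c "
from h import *
go(.5426,-.1825,.0265,9.04)"
```

```text
time: 24.62
eef_pos: [0.5433, -0.1828, 0.0274]
tcp_rot: [0.649, 0.761, 0.0, 0.001]
contact_force: [0.3, -0.4, -2.3]
opening: 0.385
finger_force: 40.5
t 24.62 rz 0.1 tilt [ 0.001 -0.001 -1.   ] then x 0.4 y -0.6 z 0.9 | x,y,z now: [ 0.5433 -0.1828  0.0274] F [ 0.3 -0.4 -2.3] op 0.385 ff 40.5
```

```bash
python3 -m creep '[{"x":0,"y":0,"z":1,"rx":0,"ry":0,"rz":0,"grip":0.2},{"x":0,"y":0,"z":0.5,"rx":0,"ry":0,"rz":0,"grip":0.2},{"x":0,"y":0,"z":0,"rx":0,"ry":0,"rz":0,"grip":0.5},{"x":0,"y":0,"z":0,"rx":0,"ry":0,"rz":0,"grip":0.7},{"x":0,"y":0,"z":0,"rx":0,"ry":0,"rz":0,"grip":1},{"x":0,"y":0,"z":0,"rx":0,"ry":0,"rz":0,"grip":1},{"x":0,"y":0,"z":-15,"rx":0,"ry":0,"rz":0,"grip":1},{"x":0,"y":0,"z":-25,"rx":0,"ry":0,"rz":0,"grip":1},{"x":0,"y":0,"z":-30,"rx":0,"ry":0,"rz":0,"grip":1},{"x":0,"y":0,"z":-30,"rx":0,"ry":0,"rz":0,"grip":1}]' 40
python3 -m creep '[{"x":0,"y":0,"z":0,"rx":0,"ry":0,"rz":5.8,"grip":1},{"x":0,"y":0,"z":0,"rx":0,"ry":0,"rz":5.8,"grip":1},{"x":0,"y":0,"z":0,"rx":0,"ry":0,"rz":5.8,"grip":1},{"x":0,"y":0,"z":0,"rx":0,"ry":0,"rz":5.8,"grip":1},{"x":0,"y":0,"z":0,"rx":0,"ry":0,"rz":5.8,"grip":1},{"x":15,"y":-10.3,"z":0,"rx":0,"ry":0,"rz":0,"grip":1},{"x":34,"y":-23.4,"z":0,"rx":0,"ry":0,"rz":0,"grip":1},{"x":34,"y":-23.4,"z":0,"rx":0,"ry":0,"rz":0,"grip":1},{"x":34,"y":-23.4,"z":0,"rx":0,"ry":0,"rz":0,"grip":1},{"x":34,"y":-23.4,"z":0,"rx":0,"ry":0,"rz":0,"grip":1}]' >/dev/null
python3 -m creep '[{"x":34,"y":-23.4,"z":0,"rx":0,"ry":0,"rz":0,"grip":1},{"x":34,"y":-23.4,"z":0,"rx":0,"ry":0,"rz":0,"grip":1},{"x":34,"y":-23.4,"z":0,"rx":0,"ry":0,"rz":0,"grip":1},{"x":20,"y":-13.7,"z":0,"rx":0,"ry":0,"rz":0,"grip":1},{"x":9,"y":-6,"z":0,"rx":0,"ry":0,"rz":0,"grip":1},{"x":0,"y":0,"z":0,"rx":0,"ry":0,"rz":0,"grip":1},{"x":0,"y":0,"z":0,"rx":0,"ry":0,"rz":0,"grip":1},{"x":0,"y":0,"z":0,"rx":0,"ry":0,"rz":0,"grip":1},{"x":0,"y":0,"z":0,"rx":0,"ry":0,"rz":0,"grip":1},{"x":0,"y":0,"z":0,"rx":0,"ry":0,"rz":0,"grip":1}]' >/dev/null
python3 -c "
from h import *
go(.4556,.1484,.026,-19.75)
c=optics.read_camera('top');cv2.imwrite('pics/t3.png',cv2.resize(c['color'][150:280,100:500],None,fx=2,fy=2))"
```

```text
time: 25.45
eef_pos: [0.5421, -0.1821, 0.1256]
tcp_rot: [0.649, 0.761, -0.0, -0.001]
contact_force: [-1.3, -0.0, 0.0]
opening: 1.002
finger_force: 0.0
t 27.12 rz -0.2 tilt [-0. -0. -1.] then x 0.6 y -1.5 z 99.3 | x,y,z now: [0.4568 0.1474 0.1253] F [ 0.1  0.3 -0.2] op 1.000 ff 0.0
```

View pics/t3.png

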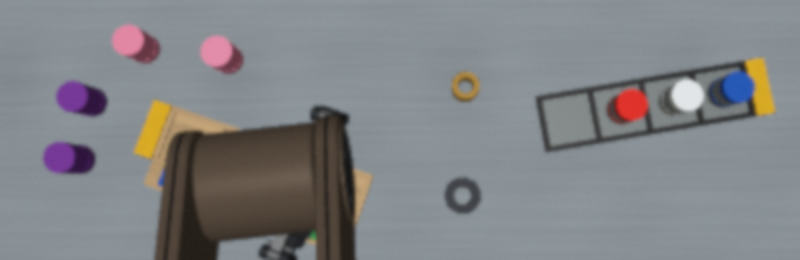

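Blue, white and red stand in pockets 1–3 at crop (738,87), (686,95) and (630,105). The last one is green.

```bash
python3 -m creep '[{"x":0.5,"y":-1,"z":0,"rx":0,"ry":0,"rz":0,"grip":1},{"x":0,"y":0,"z":20,"rx":0,"ry":0,"rz":0,"grip":1},{"x":0,"y":0,"z":20,"rx":0,"ry":0,"rz":0,"grip":1},{"x":0,"y":0,"z":20,"rx":0,"ry":0,"rz":0,"grip":1},{"x":0,"y":0,"z":20,"rx":0,"ry":0,"rz":0,"grip":1},{"x":0,"y":0,"z":15,"rx":0,"ry":0,"rz":0,"grip":1},{"x":0,"y":0,"z":4,"rx":0,"ry":0,"rz":0,"grip":1},{"x":0,"y":0,"z":0,"rx":0,"ry":0,"rz":0,"grip":1},{"x":0,"y":0,"z":0,"rx":0,"ry":0,"rz":0,"grip":1},{"x":0,"y":0,"z":0,"rx":0,"ry":0,"rz":0,"grip":1}]' 40
python3 -m creep '[{"x":0,"y":0,"z":0,"rx":0,"ry":0,"rz":0,"grip":0.2},{"x":0,"y":0,"z":0,"rx":0,"ry":0,"rz":0,"grip":0.2},{"x":0,"y":0,"z":0,"rx":0,"ry":0,"rz":0,"grip":0.2},{"x":0,"y":0,"z":0,"rx":0,"ry":0,"rz":0,"grip":0.2},{"x":0,"y":0,"z":0,"rx":0,"ry":0,"rz":0,"grip":0.2},{"x":0,"y":0,"z":0,"rx":0,"ry":0,"rz":0,"grip":0.2},{"x":0,"y":0,"z":0,"rx":0,"ry":0,"rz":0,"grip":0.2},{"x":0,"y":0,"z":0,"rx":0,"ry":0,"rz":0,"grip":0.2},{"x":0,"y":0,"z":-5,"rx":0,"ry":0,"rz":0,"grip":0.2},{"x":0,"y":0,"z":-5,"rx":0,"ry":0,"rz":0,"grip":0.2}]' 40
```

```text
time: 28.0
eef_pos: [0.4567, 0.1494, 0.0276]
tcp_rot: [0.819, 0.574, 0.001, 0.001]
contact_force: [-0.3, -0.0, -0.0]
opening: 0.999
finger_force: 0.0
time: 28.83
eef_pos: [0.4546, 0.1493, 0.0357]
tcp_rot: [0.819, 0.574, -0.001, -0.0]
contact_force: [-0.4, 0.3, -1.7]
opening: 0.385
finger_force: 40.0
```

```bash
python3 -m creep '[{"x":0,"y":0,"z":-30,"rx":0,"ry":0,"rz":0,"grip":0.2},{"x":0,"y":0,"z":-30,"rx":0,"ry":0,"rz":0,"grip":0.2},{"x":0,"y":0,"z":-30,"rx":0,"ry":0,"rz":0,"grip":0.2},{"x":0,"y":0,"z":0,"rx":0,"ry":0,"rz":-5.8,"grip":0.2},{"x":0,"y":0,"z":0,"rx":0,"ry":0,"rz":-5.8,"grip":0.2},{"x":0,"y":0,"z":0,"rx":0,"ry":0,"rz":-5.8,"grip":0.2},{"x":0,"y":0,"z":0,"rx":0,"ry":0,"rz":-5.8,"grip":0.2},{"x":0,"y":0,"z":0,"rx":0,"ry":0,"rz":-5.8,"grip":0.2},{"x":-15,"y":2,"z":0,"rx":0,"ry":0,"rz":0,"grip":0.2},{"x":-30,"y":4,"z":0,"rx":0,"ry":0,"rz":0,"grip":0.2}]'
python3 -m creep '[{"x":-35,"y":4,"z":0,"rx":0,"ry":0,"rz":0,"grip":0.2},{"x":-35,"y":4,"z":0,"rx":0,"ry":0,"rz":0,"grip":0.2},{"x":-35,"y":4,"z":0,"rx":0,"ry":0,"rz":0,"grip":0.2},{"x":-35,"y":4,"z":0,"rx":0,"ry":0,"rz":0,"grip":0.2},{"x":-35,"y":4,"z":0,"rx":0,"ry":0,"rz":0,"grip":0.2},{"x":-35,"y":4,"z":0,"rx":0,"ry":0,"rz":0,"grip":0.2},{"x":-17,"y":3,"z":0,"rx":0,"ry":0,"rz":0,"grip":0.2},{"x":-8,"y":1,"z":0,"rx":0,"ry":0,"rz":0,"grip":0.2},{"x":0,"y":0,"z":0,"rx":0,"ry":0,"rz":0,"grip":0.2},{"x":0,"y":0,"z":0,"rx":0,"ry":0,"rz":0,"grip":0.2}]'
python3 -c "
from h import *
go(.5332,-.1232,.0265,9.04)"
```

```text
time: 29.67
eef_pos: [0.4674, 0.1073, 0.1257]
tcp_rot: [0.647, 0.762, -0.0, -0.001]
contact_force: [0.9, -1.2, -1.2]
opening: 0.387
finger_force: 40.4
time: 30.5
eef_pos: [0.5329, -0.1207, 0.1258]
tcp_rot: [0.649, 0.761, 0.0, -0.001]
contact_force: [0.7, -0.6, -2.2]
opening: 0.383
finger_force: 40.4
t 30.50 rz 0.1 tilt [-0.002  0.001 -1.   ] then x -2.6 y -0.1 z 99.3 | x,y,z now: [ 0.5329 -0.1207  0.1258] F [ 0.7 -0.6 -2.2] op 0.383 ff 40.4
```

```bash
python3 -m creep '[{"x":-2,"y":0,"z":5,"rx":0,"ry":0,"rz":0,"grip":0.2},{"x":0,"y":0,"z":20,"rx":0,"ry":0,"rz":0,"grip":0.2},{"x":0,"y":0,"z":20,"rx":0,"ry":0,"rz":0,"grip":0.2},{"x":0,"y":0,"z":20,"rx":0,"ry":0,"rz":0,"grip":0.2},{"x":0,"y":0,"z":15,"rx":0,"ry":0,"rz":0,"grip":0.2},{"x":0,"y":0,"z":10,"rx":0,"ry":0,"rz":0,"grip":0.2},{"x":0,"y":0,"z":5,"rx":0,"ry":0,"rz":0,"grip":0.2},{"x":0,"y":0,"z":3,"rx":0,"ry":0,"rz":0,"grip":0.2},{"x":0,"y":0,"z":1.5,"rx":0,"ry":0,"rz":0,"grip":0.2},{"x":0,"y":0,"z":0,"rx":0,"ry":0,"rz":0,"grip":0.2}]' 40
python3 -m creep '[{"x":0,"y":0,"z":0.5,"rx":0,"ry":0,"rz":0,"grip":0.2},{"x":0,"y":0,"z":0,"rx":0,"ry":0,"rz":0,"grip":0.2},{"x":0,"y":0,"z":0,"rx":0,"ry":0,"rz":0,"grip":0.5},{"x":0,"y":0,"z":0,"rx":0,"ry":0,"rz":0,"grip":0.7},{"x":0,"y":0,"z":0,"rx":0,"ry":0,"rz":0,"grip":1},{"x":0,"y":0,"z":0,"rx":0,"ry":0,"rz":0,"grip":1},{"x":0,"y":0,"z":-15,"rx":0,"ry":0,"rz":0,"grip":1},{"x":0,"y":0,"z":-25,"rx":0,"ry":0,"rz":0,"grip":1},{"x":0,"y":0,"z":-30,"rx":0,"ry":0,"rz":0,"grip":1},{"x":0,"y":0,"z":-30,"rx":0,"ry":0,"rz":0,"grip":1}]'
python3 -m creep '[{"x":35,"y":0,"z":0,"rx":0,"ry":0,"rz":0,"grip":1},{"x":35,"y":0,"z":0,"rx":0,"ry":0,"rz":0,"grip":1},{"x":35,"y":0,"z":0,"rx":0,"ry":0,"rz":0,"grip":1},{"x":35,"y":0,"z":0,"rx":0,"ry":0,"rz":0,"grip":1},{"x":35,"y":0,"z":0,"rx":0,"ry":0,"rz":0,"grip":1},{"x":35,"y":0,"z":0,"rx":0,"ry":0,"rz":0,"grip":1},{"x":0,"y":0,"z":0,"rx":0,"ry":0,"rz":0,"grip":1},{"x":0,"y":0,"z":0,"rx":0,"ry":0,"rz":0,"grip":1},{"x":0,"y":0,"z":0,"rx":0,"ry":0,"rz":0,"grip":1},{"x":0,"y":0,"z":0,"rx":0,"ry":0,"rz":0,"grip":1}]'
python3 - <<'E'
from h import *
c=optics.read_camera('top')['color'][165:240,355:500];s=optics.read_camera('scene')['color'][180:290,110:265]
a=cv2.resize(c,(760,393),interpolation=2);b=cv2.resize(s,(282,200));im=np.zeros((593,760,3),np.uint8);im[:393]=a;im[393:,:282]=b
cv2.imwrite('pics/fin.png',im)
E
```

```text
time: 31.33
eef_pos: [0.5344, -0.1236, 0.0275]
tcp_rot: [0.648, 0.761, 0.0, 0.001]
contact_force: [-0.2, 0.3, -1.7]
opening: 0.385
finger_force: 40.4
time: 32.17
eef_pos: [0.5333, -0.1234, 0.1269]
tcp_rot: [0.649, 0.761, -0.0, -0.001]
contact_force: [0.5, -0.6, -0.1]
opening: 1.001
finger_force: 0.0
time: 33.0
eef_pos: [0.5009, 0.0827, 0.1265]
tcp_rot: [0.649, 0.761, -0.0, 0.0]
contact_force: [-0.1, -0.3, -0.3]
opening: 1.004
finger_force: 0.0
```

View pics/fin.png

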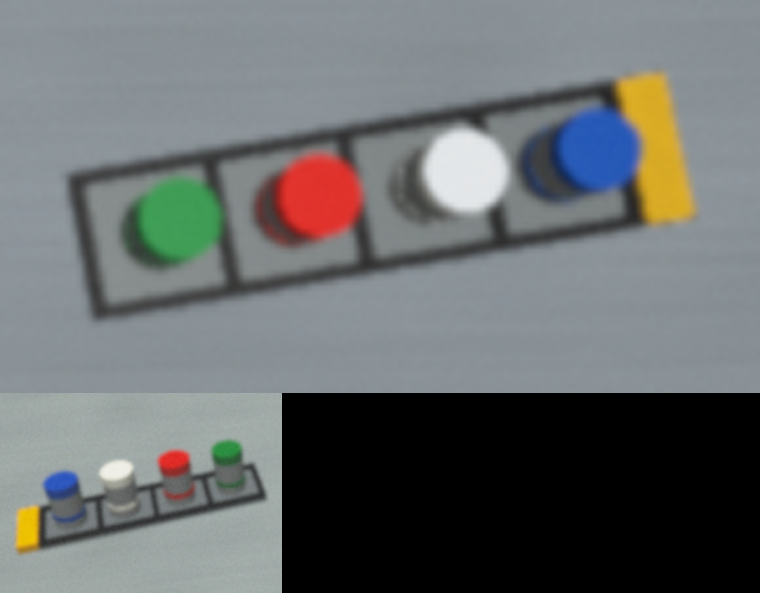

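All four tappets stand upright in their pockets: blue (598,150), white (465,170), red (319,196), green (180,220). The apparent lean in the top view is perspective. I'll check the numbers once before handing in.

Run:
```python
from h import *
t=optics.read_camera('top');o=np.array([.5473,-.2121]);b=np.array([.1565,-.9877]);k=760/145
ok=True
for p,y in(((598,150),.09),((465,170),.03),((319,196),-.03),((180,220),-.09)):
    X=onz(t,((p[0]+.5)/k-.5+355,(p[1]+.5)/k-.5+165),.061)[:2]-o;e=(X@b-y,X@[b[1],-b[0]]);print(np.round(e,4));ok&=max(map(abs,e))<.008
if ok:
    from plant import sign_off;print(sign_off())
```

```text
[-0.0014  0.0007]
[ 0.0024 -0.0004]
[0.0004 0.0001]
[0.0017 0.0003]
the job is handed in; nothing more can be done
None
```

The job is handed in: all four tappets stand upright in the build rack in their original order from the yellow end (blue, white, red, green), each measured within 3 mm of its pocket centre, at about 33 s of robot time.

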